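# Stack a keyed tube tier in the storage tower

### The job

Lift the white tube tier out of the cooling well, stand it upright on the black mat and let go so that you can take it again by its other two faces, then stack it on the tier in the storage tower: wide lug in the wide notch, narrow lug in the narrow notch, fully home. Keep it upright, set it down without dropping it, and leave everything else on the bench where it is.

Things in the scene. Friction and masses are not known exactly. Their poses are not given: they have to be found in the camera images.
- tier: the loose tube tier, 0.13-0.25 kg: white plastic block 48 (x) x 48 (y) mm, 70 mm high, six grey tube caps sunk in its top. Origin at the centre of its foot (lug bottoms), z up. Two lugs under it, 8 mm high, 6 mm thick (in x), flush with its +x and -x faces, mid-face: at +x 28 mm wide (in y), at -x 12 mm. It stands steadily on them. All four faces are smooth and can be gripped
- tier_top (a point): centre of the loose tier's top, 70 mm above its foot. Its rim has a notch 9.5 mm deep, open outward, over each lug: at +x 32 mm wide, at -x 16 mm. A good height to grip, on any face, is 20 to 25 mm below this point
- wide_lug (a point): root of the loose tier's wide lug: 20 mm from the tier's axis towards its +x, 8 mm above the lug bottoms
- well: cooling well, fixed: aluminium block 80 (x) x 124 (y) x 78 mm high, origin under its centre. The tier stands in its middle on a floor 10 mm up, axes along the well's, 2 mm proud, 2 mm play a side. A channel 40 mm wide (in x), as deep as the pocket, runs out 36 mm to +y and to -y, open at the ends: only there do fingers fit down beside the tier, on its +y and -y faces
- mat: black rubber mat, fixed flat on the bench, 130 x 130 x 4 mm, origin at the centre of its underside (top 4 mm up); kept clear for setting things down
- tower: storage tower, fixed: dark base 90 x 90 x 10 mm (origin under its centre) with a lower tier clipped on it, same shape and axes (wide notch +x, narrow -x). Upright steel cheeks at +y and -y, inner faces 54 mm apart, 5 mm thick, 40 mm long in x, tops 144 mm above the bench, 10 mm over a stacked tier's top: fingers fit only on the open +x and -x sides
- seat (a point): centre of the lower tier's top rim, 72 mm above the bench, axes as the tower. A fully home tier rests its body on this rim, its x axis along the tower's x, its origin (lug bottoms) 8 mm below this point. The lugs have 2 mm play a side in y, 1.5 mm in x
- wide_notch (a point): middle of the lower tier's wide notch at rim height, 20 mm from the seat along the tower's +x
- dishes_tall: bystander: stack of three clear lidded culture dishes, 90 mm across, 47 mm high; origin at the centre of its underside
- dishes_low: bystander: stack of two such dishes, 90 mm across, 32 mm high; origin at the centre of its underside
- timer: bystander: white square bench timer 60 x 60 x 25 mm; origin at the centre of its underside
- tip_box: bystander: white box of pipette tips 60 x 80 x 48 mm; origin at the centre of its underside
- flask: bystander: conical glass flask, 80 mm across, 116 mm high; origin at the centre of its underside
- bottle: bystander: amber bottle, 60 mm across, 120 mm high; origin at the centre of its underside
- beaker: bystander: small glass beaker, 64 mm across, 75 mm high; origin at the centre of its underside
Things that resemble listed ones, but are neither listed nor needed, are in the scene too. What is shaped like the tier but orange is not meant.

How it is judged:
By the outcome, as a careful person would: the job done as asked, in the order asked, and still so for the second after the job is handed in, with the robot touching nothing.
It also fails if it takes over 61 s, if anything falls off the work surface, if the arm or the gripper's body presses on something with over 40 N, if the wrist force passes 120 N, or if a joint passes its speed limit or range.

### The arm

A 7-joint arm with a two-finger parallel gripper is mounted at the origin on the work surface. World frame = base frame: x ahead of the robot, y to its left, z up, the work surface at z = 0. Lengths are in m, angles in rad, forces in N, time in s.
With the tool pointing down it reaches from about 0.425 to 0.925 m from the base axis. Payload 6.8 kg.
Tool frame: the origin (TCP) lies on the front face of the gripper's body, between the roots of the fingers; the fingertips stand 73 mm ahead of it and the grasp point (between the pads) lies 54 mm ahead of it (tcp_to_tips is the distance from the TCP to the fingertips, in m); z points along the fingers, x is the direction in which the jaws open and shut, and the axes are right-handed (so a half turn about z gives the same grasp; the last joint's range is limited). The gripper opens to 85 mm and grips with 20 to 120 N. Pads are 22 mm wide; open, the fingers measure 114 mm over their backs; the gripper's body (76 mm by 85 mm) begins 54 mm behind the grasp point. The pads swing forward as they close: fully open they stand 13 mm farther back than shut.
Start: joints at [-1.276, 0.477, 0.022, 1.555, -0.011, 1.109, -0.083], TCP at [0.265, 0.621, 0.304] pointing down, gripper open.
Joint ranges: [-2.96, 2.96], [-0.34, 2.1], [-1.41, 1.46], [0.24, 2.44], [-1.37, 4.51], [0.17, 1.92], [-2.96, 2.96]. Speed limits (rad/s): [2.39, 2.39, 3.14, 3.14, 3.14, 3.14, 3.14].

### API

Orientations are given as a unit quaternion [w, x, y, z].
In Python, from station import get_obs, read_camera, hand_in, look_for, silhouettes, tcp_to_tips gives the robot as it stands. The module is installed in compiled form; this text tells all that it offers.
- The arm moves only by the tool apply_moves, never from a script. Its argument "moves" is a list of rows, each a list of 3 entries, a list of its own where there are three numbers: the shift along the tool's x, y, z in units of 25 mm (1.0 is 25 mm), then the turn, a rotation vector about the tool's x, y, z in units of 10 degrees (1.0 is 10 degrees), then the gripper's target within -1 to 1 (fully open at 1, half-way at 0, shut at -1). In form: [[[dx, dy, dz], [rx, ry, rz], jaw], ...]. A call has 1 to 20 rows; each row is the pose to reach, as a shift and turn from the pose commanded when the call began, along the tool's axes at that moment; what a row does not reach only later rows make up. A row lasts 1/8 s, in which the tool goes at most 62.5 mm and 10.7 degrees, less where a joint would pass 70% of its speed; a pose out of reach is approached as far as the arm can. A call with a gripper value outside its range is refused whole. The fingers move at their own pace and stop on an object; "force" is the grip in N (left out, the last holds). Time passes only in rows, so rows that repeat a pose let the fingers close. It gives the time, the measured TCP pose, the force and the opening at its end, in the units of the state.
- get_obs(): the state, without advancing time (a new reading comes with each control period).
- read_camera(name): name is "scene" or "top" or "wrist"; returns a dict with "color" (420x560x3 uint8, red, green, blue), "mtx" (3x3 intrinsics, pixels), "eye" and "rotation" of the camera in the world; the wrist camera has in their place "hand_eye" (4x4, takes a point from camera to tool coordinates, whose origin is the TCP and whose axes are the tool frame's). Camera axes: x right, y up, looking along -z (the intrinsics and any distortion apply to the point x, -y, -z); pixel columns grow to the right and rows downward; lengths in m; the calibration is good to about 2 mm. A picture is of the moment at which its call begins: read the wrist's pose just before it. There is no depth.
- hand_in(): hands the job in, once; it reports no verdict.
Trained networks look in the newest picture that a camera, given by its name, has taken for a name from the list of things; names that differ only in an ending like _2 or _b are one class to them, and where a whole thing is asked for, a point or a joint stands for the part that bears it (a point fixed in the world has none). Each returns a list of dicts, best first, with "conf" (0 to 1); they miss things now and then, are a little off and sometimes report something else, mostly with a low value. They report only what shows in the picture. A call takes as long as a camera call. They do not tell look-alikes from the thing itself.
- look_for(camera, query): "pixel" ([row, column] in pixels, amid what is visible of it).
- silhouettes(camera, query): "mask" (420x560 bool, what is visible of it) and "pixel" ([row, column] in pixels, amid what is visible of it).
The state is a dict: "t": time; "q": joint angles; "joint_vel": joint speeds; "joint_torque": joint torques, N m; "eef_pos": TCP position; "tool_rot": TCP orientation; "contact_force": force on the tool from outside, world axes, zero at the start; "torque": the same for the moment, N m; "gripper_width": opening from 0.0 (shut) to 1.0 (fully open).
Only numpy, scipy, OpenCV 4.12 (cv2) and the standard library are available. Lean on these libraries where they do the work, as an engineer would, in place of code of your own. Each camera call takes 0.05 s, during which the arm holds its last target.

## Working session

There is one attempt and no reset: what is moved stays moved. The work goes in short steps, Python scripts to look and compute and a tool call to move; the robot and the scene stay as the last step left them, time stands still between calls to the robot, and variables do not carry over. Pictures are saved under pics/ and viewed, and the job is handed in when it is done.

Besides the shell and the picture viewer there is one more tool, called as name(argument=value, ...) on one line, values as JSON. apply_moves: Moves the arm, as the interface text tells. Its arguments: {"type":"object","properties":{"moves":{"type":"array"},"force":{"type":"number"}},"required":["moves"]}

```bash
mkdir -p pics; ls; python3 - <<'E'
from station import *
import cv2
o=get_obs();print(o)
for n in ['scene','top','wrist']:
    c=read_camera(n);cv2.imwrite(f'pics/{n}0.png',c['color'][:,:,::-1])
    print(n,{k:v for k,v in c.items() if k!='color'})
print(tcp_to_tips)
E
```

```text
pics
{'t': 0.0, 'q': array([-1.27611347,  0.47780554,  0.02236072,  1.55647913, -0.01148991,
        1.10929537, -0.08307179]), 'joint_vel': array([-0.00113545,  0.00129795,  0.00117576, -0.00152582,  0.00089242,
       -0.00120003, -0.00106132]), 'joint_torque': array([ 1.62850196e-03, -5.96453297e+01,  1.60866302e+00, -2.81178224e+01,
        1.24620119e-02,  9.40742641e-03, -2.60567691e-05]), 'eef_pos': array([0.26442104, 0.62054055, 0.30291067]), 'tool_rot': array([ 5.76298049e-04,  8.34250042e-01,  5.51385531e-01, -7.29211322e-04]), 'contact_force': array([ 0.05363506, -0.03227466,  0.4720619 ]), 'torque': array([ 0.00081912, -0.04091415, -0.02732548]), 'gripper_width': 1.002787916081026}
scene {'mtx': array([[466.7826354 ,   0.        , 275.29753815],
       [  0.        , 466.7826354 , 207.8474185 ],
       [  0.        ,   0.        ,   1.        ]]), 'eye': array([ 1.31003168, -0.30112991,  1.20225719]), 'rotation': array([0.78178029, 0.25128381, 0.18038805, 0.54142052])}
top {'mtx': array([[445.44860558,   0.        , 276.57818241],
       [  0.        , 445.44860558, 210.19791477],
       [  0.        ,   0.        ,   1.        ]]), 'eye': array([ 0.32589758, -0.02575003,  1.18538722]), 'rotation': array([ 0.72731791,  0.07349048, -0.06853223, -0.67890436])}
wrist {'mtx': array([[365.53232293,   0.        , 284.8507741 ],
       [  0.        , 365.53232293, 202.55978171],
       [  0.        ,   0.        ,   1.        ]]), 'hand_eye': array([[ 9.99999645e-01,  1.81723559e-04, -8.23268861e-04,
        -1.17991997e-03],
       [-3.86828351e-05, -9.65575652e-01, -2.60122392e-01,
        -6.56688138e-02],
       [-8.42198734e-04,  2.60122332e-01, -9.65575302e-01,
        -6.98677117e-02],
       [ 0.00000000e+00,  0.00000000e+00,  0.00000000e+00,
         1.00000000e+00]])}
0.0726
```

View pics/scene0.png

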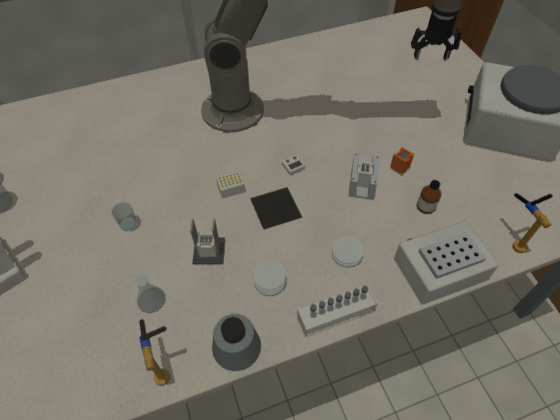

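View pics/top0.png

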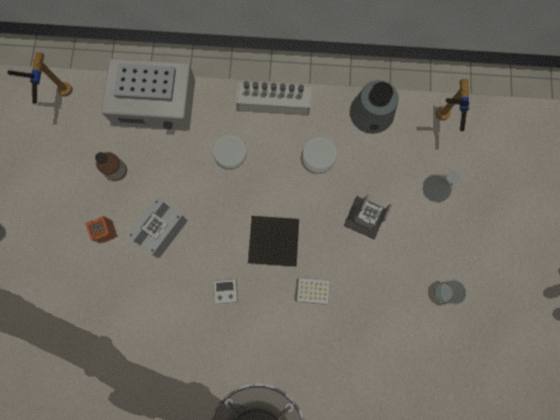

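View pics/wrist0.png

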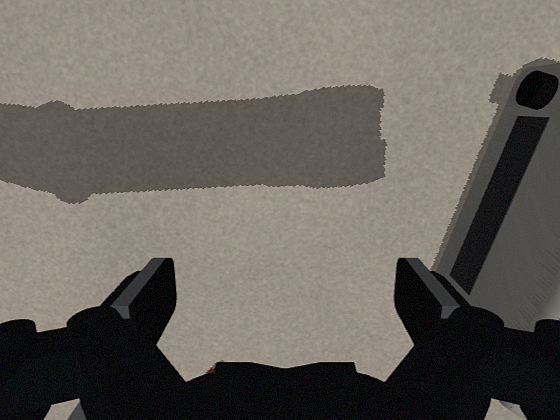

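The well is at top pixel (row 228, col 156), the mat at (240, 274) and the tower at (215, 367). The orange decoy is at (229, 99). Next I'll zoom in and measure.

```bash
cat > h.py <<'E'
import numpy as np, cv2
from scipy.spatial.transform import Rotation as R
from station import *
def rot(q): return R.from_quat([q[1],q[2],q[3],q[0]]).as_matrix()
def cam(n):
    o=get_obs() if n=='wrist' else None
    c=read_camera(n); 
    if n=='wrist':
        T=np.eye(4);T[:3,:3]=rot(o['tool_rot']);T[:3,3]=o['eef_pos']; M=T@c['hand_eye']
        c['E']=M[:3,3];c['Rm']=M[:3,:3]
    else: c['E']=np.array(c['eye']);c['Rm']=rot(c['rotation'])
    return c
def ray(c,px,z):
    r,cl=px;K=c['mtx'];d=c['Rm']@np.array([(cl-K[0,2])/K[0,0],-(r-K[1,2])/K[1,1],-1])
    return c['E']+d*(z-c['E'][2])/d[2]
def proj(c,P):
    p=(np.atleast_2d(P)-c['E'])@c['Rm'];K=c['mtx']
    return np.c_[K[1,2]-K[1,1]*p[:,1]/-p[:,2], K[0,2]+K[0,0]*p[:,0]/-p[:,2]]
def crop(c,r0,r1,c0,c1,f,name):
    cv2.imwrite('pics/'+name,cv2.resize(c['color'][r0:r1,c0:c1,::-1],None,fx=f,fy=f,interpolation=cv2.INTER_CUBIC))
E
python3 - <<'E'
from h import *
Z={'well':.078,'mat':.004,'tower':.01,'tier':.08,'tier_top':.08,'wide_lug':.018,'seat':.072,'wide_notch':.072}
for n in ['top','scene']:
    c=cam(n)
    if n=='top':
        crop(c,185,270,115,215,8,'wellT.png');crop(c,180,255,330,410,8,'towT.png')
        crop(c,205,275,240,310,8,'matT.png')
    else:
        crop(c,140,210,335,400,8,'wellS.png');crop(c,210,270,180,235,8,'towS.png')
    for q in Z:
        for d in look_for(n,q)[:3]:
            print(n,q,round(d['conf'],2),np.round(d['pixel'],1),np.round(ray(c,d['pixel'],Z[q]),4))
    for q in ['dishes_tall','dishes_low','timer','tip_box','flask','bottle','beaker']:
        for d in look_for(n,q)[:2]:
            print(n,q,round(d['conf'],2),np.round(d['pixel'],1),np.round(ray(c,d['pixel'],.03),3))
E
```

```text
top well 0.79 [231.6 162.7] [0.4769 0.2716 0.078 ]
top mat 0.97 [241.5 273.7] [ 0.4808 -0.0073  0.004 ]
top tower 0.59 [214.9 366.8] [ 0.569  -0.2519  0.01  ]
top tier 0.87 [228.7 102.4] [0.4735 0.423  0.08  ]
top tier 0.86 [224.1 154. ] [0.4941 0.2952 0.08  ]
top tier 0.6 [218.3 364.6] [ 0.5454 -0.2331  0.08  ]
top tier_top 0.92 [223.7 157.9] [0.4958 0.2855 0.08  ]
top tier_top 0.78 [230.2  99.3] [0.4692 0.4302 0.08  ]
top wide_lug 0.75 [227.9  99. ] [0.4833 0.4575 0.018 ]
top wide_lug 0.71 [226.7 155.5] [0.4969 0.3083 0.018 ]
top seat 0.89 [215.5 366.6] [ 0.5546 -0.2395  0.072 ]
top wide_notch 0.78 [217.6 366.3] [ 0.5491 -0.2389  0.072 ]
top dishes_tall 0.76 [155.1 318.5] [ 0.721 -0.112  0.03 ]
top dishes_low 0.85 [153.6 231.2] [0.709 0.124 0.03 ]
top dishes_low 0.64 [187.7 440.4] [ 0.653 -0.442  0.03 ]
top tip_box 0.61 [292.2 311.3] [ 0.354 -0.112  0.03 ]
top flask 0.81 [188.3 439.8] [ 0.651 -0.441  0.03 ]
top flask 0.36 [154.3 233.3] [0.708 0.119 0.03 ]
top bottle 0.93 [165.4 111.2] [0.654 0.445 0.03 ]
top beaker 0.73 [155.2 317.7] [ 0.721 -0.11   0.03 ]
top beaker 0.68 [291.4 44
[... 498 characters left out ...]
1.5] [0.4604 0.3076 0.018 ]
scene wide_lug 0.74 [156.4 401.2] [0.4479 0.4636 0.018 ]
scene wide_lug 0.71 [196.1 425.6] [0.6252 0.4516 0.018 ]
scene seat 0.67 [247.2 208.6] [ 0.5974 -0.2491  0.072 ]
scene wide_notch 0.6 [245.8 205.4] [ 0.5897 -0.2564  0.072 ]
scene wide_notch 0.18 [171.6 365.7] [0.5042 0.292  0.072 ]
scene dishes_tall 0.72 [275.8 270.7] [ 0.723 -0.109  0.03 ]
scene dishes_low 0.87 [249.8 345.7] [0.721 0.124 0.03 ]
scene timer 0.85 [164.3 292.9] [0.359 0.103 0.03 ]
scene tip_box 0.7 [182.3 232.3] [ 0.361 -0.109  0.03 ]
scene flask 0.57 [297.8 148.5] [ 0.668 -0.444  0.03 ]
scene bottle 0.97 [193.8 427.5] [0.626 0.454 0.03 ]
scene beaker 0.62 [213.5 122.2] [ 0.359 -0.465  0.03 ]
```

View pics/wellT.png

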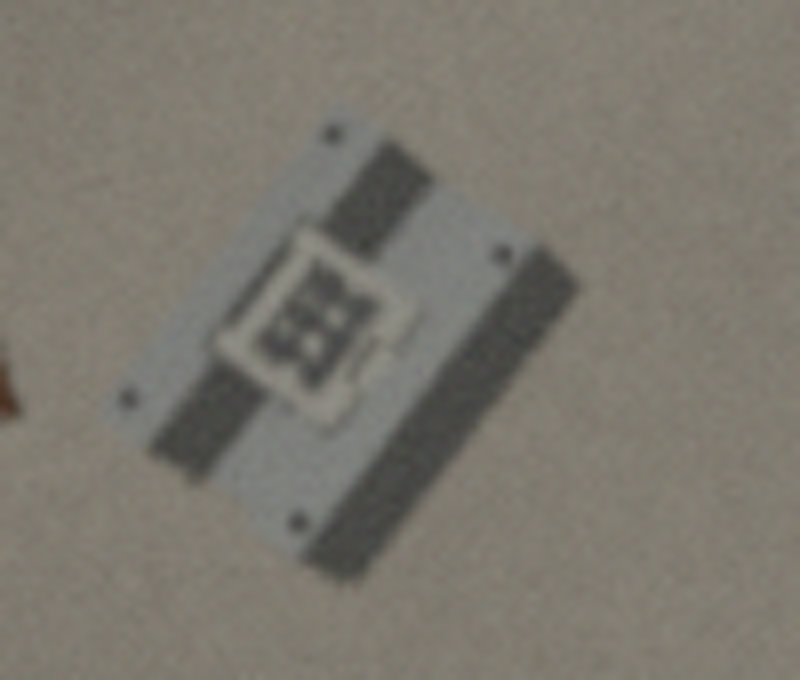

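View pics/towT.png

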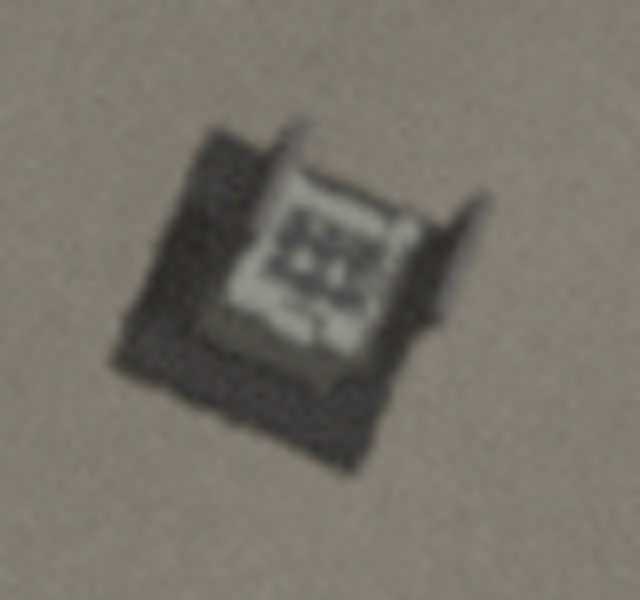

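View pics/towS.png

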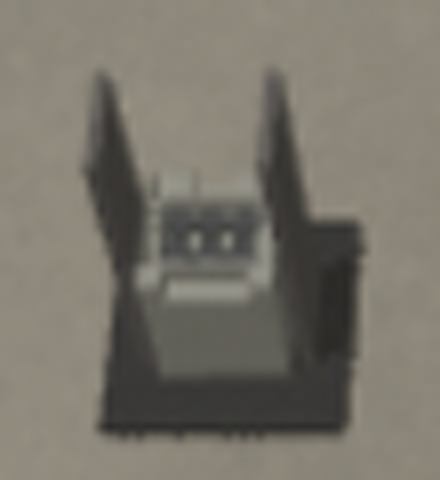

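View pics/wellS.png

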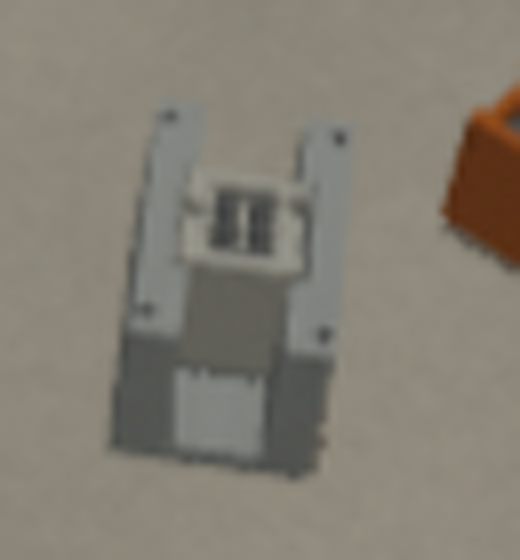

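```bash
cat >> h.py <<'E'
def down(a):
    a=np.radians(a);return np.array([[np.cos(a),np.sin(a),0],[np.sin(a),-np.cos(a),0],[0,0,-1]]).T.copy() if 0 else np.c_[[np.cos(a),np.sin(a),0],[np.sin(a),-np.cos(a),0],[0,0,-1]]
def mv(p,a,o=None):
    o=o or get_obs();M=rot(o['tool_rot']);Rt=down(a)
    print('t',round(o['t'],2),'pos',np.round(o['eef_pos'],4),'yaw',round(np.degrees(np.arctan2(M[1,0],M[0,0])),2))
    print('shift',np.round(M.T@(np.array(p)-o['eef_pos'])/.025,3),'turn',np.round(np.degrees(R.from_matrix(M.T@Rt).as_rotvec())/10,3))
E
python3 -c "
from h import *
mv([.497,.29,.26],-38)"
```

```text
t 1.75 pos [0.2646 0.621  0.3039] yaw 66.92
shift [-8.537 13.742  1.757] turn [-1.0000e-03 -0.0000e+00  1.0492e+01]
```

apply_moves(moves=[[[-0.85, 1.37, 0.2], [0, 0, 1.0], 1], [[-1.7, 2.75, 0.4], [0, 0, 2.0], 1], [[-2.55, 4.1, 0.5], [0, 0, 3.0], 1], [[-3.4, 5.5, 0.7], [0, 0, 4.0], 1], [[-4.25, 6.85, 0.9], [0, 0, 5.0], 1], [[-5.1, 8.2, 1.1], [0, 0, 6.0], 1], [[-6.0, 9.6, 1.3], [0, 0, 7.0], 1], [[-6.8, 11.0, 1.5], [0, 0, 8.0], 1], [[-7.6, 12.3, 1.65], [0, 0, 9.0], 1], [[-8.2, 13.2, 1.75], [0, 0, 10.0], 1], [[-8.54, 13.74, 1.757], [0, 0, 10.49], 1], [[-8.54, 13.74, 1.757], [0, 0, 10.49], 1], [[-8.54, 13.74, 1.757], [0, 0, 10.49], 1]])

```text
t: 3.38
eef_pos: [0.4964, 0.2909, 0.26]
tool_rot: [-0.0, 0.946, -0.324, -0.0]
contact_force: [-0.3, -0.9, 0.4]
gripper_width: 0.997
```

```bash
python3 - <<'E'
from h import *
c=cam('wrist'); cv2.imwrite('pics/w1.png',c['color'][:,:,::-1]); o=get_obs();print(o['t'],o['eef_pos'],o['q'],o['gripper_width'])
for q in ['tier_top','wide_lug','tier','well']:
    for d in look_for('wrist',q)[:3]: print(q,round(d['conf'],2),np.round(d['pixel'],1),np.round(ray(c,d['pixel'],{'tier_top':.08}.get(q,.078)),4))
E
```

```text
3.425 [0.49630609 0.2910858  0.25998716] [-1.0307284   0.39069354  0.50347746  1.8700295  -0.23072722  0.93814439
 -1.08151415] 0.9987274236370322
tier_top 0.96 [198.5 278.5] [0.4933 0.294  0.08  ]
tier_top 0.69 [ 42.1 136. ] [0.485  0.4298 0.08  ]
wide_lug 0.84 [ 45.6 135.3] [0.4828 0.4293 0.078 ]
wide_lug 0.7 [197.8 275.7] [0.4917 0.2952 0.078 ]
tier 0.96 [ 42.9 136.8] [0.4847 0.4299 0.078 ]
tier 0.67 [196.7 274.9] [0.4917 0.2962 0.078 ]
well 0.86 [163.1 275.3] [0.5068 0.3149 0.078 ]
```

View pics/w1.png

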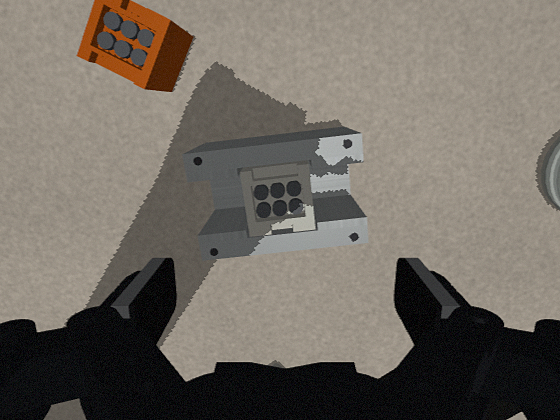

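```bash
python3 - <<'E'
import cv2
i=cv2.imread('pics/w1.png')[120:270,175:375]; i=cv2.convertScaleAbs(i,alpha=1.4,beta=10)
cv2.imwrite('pics/w1c.png',cv2.resize(i,None,fx=4,fy=4,interpolation=cv2.INTER_CUBIC))
E
```

```text
(no output)
```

View pics/w1c.png

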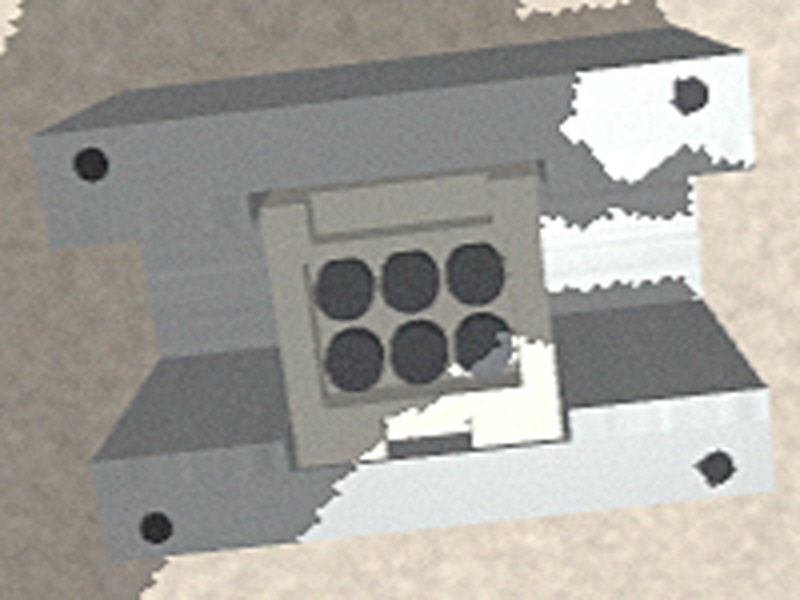

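```bash
python3 - <<'E'
from h import *
c=cam('wrist')
f=lambda u,v,z: ray(c,[120+v/4,175+u/4],z)
def ana(P,n):
    P=np.array(P); print(n,np.round(P.mean(0),4))
    for i in range(4):
        d=P[(i+1)%4]-P[i]; print('  edge',np.round(np.linalg.norm(d)*1000,1),np.round(np.degrees(np.arctan2(d[1],d[0])),2))
ana([f(*p,.078) for p in [(91,164),(690,95),(717,468),(156,527)]],'holes')
ana([f(*p,.08) for p in [(258,203),(543,172),(568,440),(292,466)]],'tier')
ana([f(*p,.078) for p in [(32,135),(745,50),(770,490),(108,560)]],'well')
print(get_obs()['eef_pos'])
E
```

```text
holes [0.4922 0.2925 0.078 ]
  edge 103.9 -31.31
  edge 68.2 -121.18
  edge 103.9 148.57
  edge 68.0 58.74
tier [0.4926 0.2921 0.08  ]
  edge 49.5 -31.61
  edge 49.0 -121.54
  edge 50.2 147.85
  edge 48.5 57.57
well [0.4924 0.2929 0.078 ]
  edge 122.9 -31.13
  edge 80.1 -121.49
  edge 123.3 148.64
  edge 79.6 58.19
[0.49659861 0.29043802 0.25995479]
```

```bash
python3 -c "
from h import *
mv([.4924,.2926,.108],-31.4)"
```

```text
t 3.67 pos [0.4966 0.2904 0.26  ] yaw -37.91
shift [-0.184  0.035  6.078] turn [-0.     0.001 -0.651]
```

apply_moves(moves=[[[-0.18, 0.035, 0.6], [0, 0, -0.65], 0.6], [[-0.18, 0.035, 1.6], [0, 0, -0.65], 0.6], [[-0.18, 0.035, 2.2], [0, 0, -0.65], 0.6], [[-0.18, 0.035, 2.8], [0, 0, -0.65], 0.6], [[-0.18, 0.035, 3.4], [0, 0, -0.65], 0.6], [[-0.18, 0.035, 4.0], [0, 0, -0.65], 0.6], [[-0.18, 0.035, 4.6], [0, 0, -0.65], 0.6], [[-0.18, 0.035, 5.2], [0, 0, -0.65], 0.6], [[-0.18, 0.035, 5.7], [0, 0, -0.65], 0.6], [[-0.18, 0.035, 6.08], [0, 0, -0.65], 0.6], [[-0.18, 0.035, 6.08], [0, 0, -0.65], 0.6]])

```text
t: 5.05
eef_pos: [0.4925, 0.2918, 0.1072]
tool_rot: [0.001, 0.962, -0.271, -0.0]
contact_force: [0.8, -0.0, -0.5]
gripper_width: 0.795
```

```bash
python3 - <<'E'
from h import *
c=cam('wrist'); cv2.imwrite('pics/w2.png',c['color'][:,:,::-1]); o=get_obs();print(o['t'],o['eef_pos'],o['gripper_width'],o['contact_force'])
E
```

```text
5.1 [0.49286124 0.29194089 0.1078223 ] 0.795781295087079 [-0.26400232  0.42923076  0.78374507]
```

View pics/w2.png

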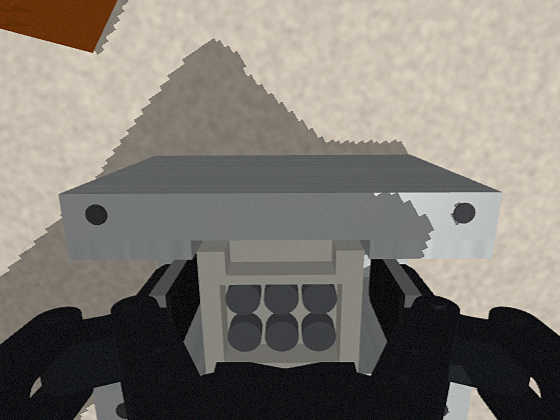

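The fingers are down both channels, with the tier centred between them (cols 198–367) and square to the jaws. I'll close, then lift straight up.

apply_moves(moves=[[[0, 0, 0], [0, 0, 0], -1], [[0, 0, 0], [0, 0, 0], -1], [[0, 0, 0], [0, 0, 0], -1], [[0, 0, 0], [0, 0, 0], -1], [[0, 0, 0], [0, 0, 0], -1], [[0, 0, 0], [0, 0, 0], -1]], force=50)

```text
t: 5.85
eef_pos: [0.4931, 0.2923, 0.1085]
tool_rot: [-0.0, 0.962, -0.271, 0.0]
contact_force: [-0.9, -0.5, 5.8]
gripper_width: 0.554
```

apply_moves(moves=[[[0, 0, -0.2], [0, 0, 0], -1], [[0, 0, -0.6], [0, 0, 0], -1], [[0, 0, -1.1], [0, 0, 0], -1], [[0, 0, -1.7], [0, 0, 0], -1], [[0, 0, -2.3], [0, 0, 0], -1], [[0, 0, -2.9], [0, 0, 0], -1], [[0, 0, -3.5], [0, 0, 0], -1], [[0, 0, -4.0], [0, 0, 0], -1], [[0, 0, -4.2], [0, 0, 0], -1], [[0, 0, -4.2], [0, 0, 0], -1]])

```text
t: 7.1
eef_pos: [0.4928, 0.2921, 0.2132]
tool_rot: [-0.0, 0.963, -0.271, 0.0]
contact_force: [-0.8, -0.0, -2.1]
gripper_width: 0.556
```

```bash
python3 - <<'E'
from h import *
c=cam('wrist'); cv2.imwrite('pics/w3.png',c['color'][:,:,::-1]); o=get_obs();print(o['t'],o['eef_pos'],o['gripper_width'],o['contact_force'])
s=cam('scene');crop(s,80,230,300,440,5,'s3.png')
t=cam('top')
P=[]
K=t['color'].astype(int).sum(2); sub=K[195:290,225:325]; m=(sub<120).astype(np.uint8)
n,l,st,ce=cv2.connectedComponentsWithStats(m); i=1+st[1:,4].argmax(); ct=cv2.findContours((l==i).astype(np.uint8),0,1)[0][0]
(r)=cv2.minAreaRect(ct); print(r); print('mat',ray(t,[195+r[0][1],225+r[0][0]],.004))
mv([.485,-.007,.22],-70)
E
```

```text
7.15 [0.49260988 0.29198298 0.21275044] 0.556821148726304 [-0.82839798 -0.24039115 -2.13011156]
((60.61538314819336, 56.92307662963867), (7.765803337097168, 7.765803337097168), 56.3099365234375)
mat [ 0.4552241  -0.04077883  0.004     ]
t 7.25 pos [0.4925 0.2918 0.2124] yaw -31.48
shift [ 5.985 10.352 -0.295] turn [ 0.006 -0.     3.852]
```

View pics/w3.png

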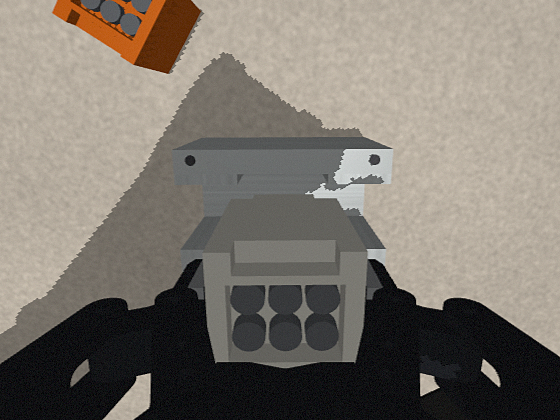

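View pics/s3.png

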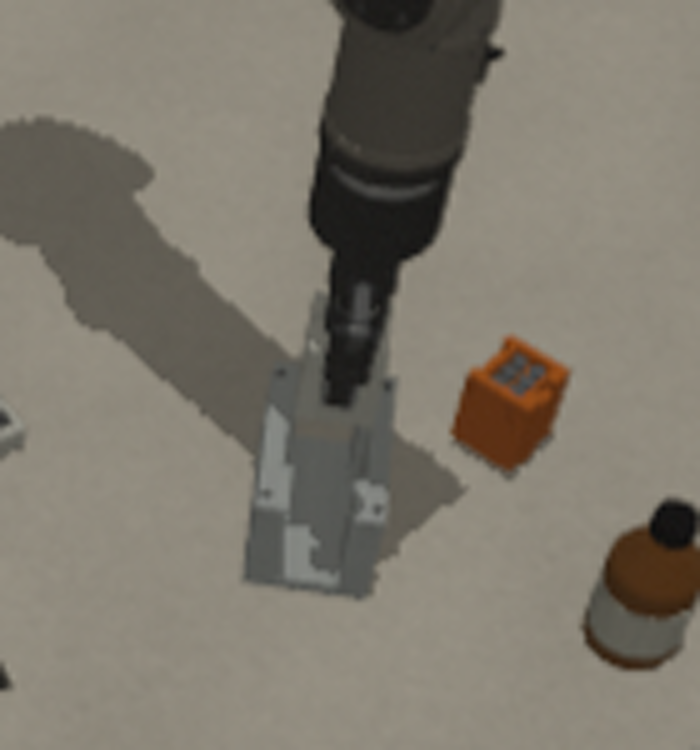

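apply_moves(moves=[[[0.2, 0.35, 0], [0, 0, 0.1], -1], [[0.6, 1.0, 0], [0, 0, 0.4], -1], [[1.2, 2.1, 0], [0, 0, 0.8], -1], [[1.8, 3.1, 0], [0, 0, 1.2], -1], [[2.4, 4.15, 0], [0, 0, 1.6], -1], [[3.0, 5.2, 0], [0, 0, 2.0], -1], [[3.6, 6.2, 0], [0, 0, 2.4], -1], [[4.2, 7.25, 0], [0, 0, 2.8], -1], [[4.8, 8.3, 0.2], [0, 0, 3.2], -1], [[5.4, 9.3, 0.6], [0, 0, 3.5], -1], [[5.8, 10.0, 1.1], [0, 0, 3.75], -1], [[5.98, 10.35, 1.7], [0, 0, 3.85], -1], [[5.98, 10.35, 2.3], [0, 0, 3.85], -1], [[5.98, 10.35, 2.6], [0, 0, 3.85], -1], [[5.98, 10.35, 2.6], [0, 0, 3.85], -1]])

```text
t: 9.12
eef_pos: [0.485, -0.006, 0.1473]
tool_rot: [0.0, 0.82, -0.573, -0.001]
contact_force: [0.7, -0.2, -2.0]
gripper_width: 0.559
```

```bash
python3 - <<'E'
from h import *
o=get_obs();print(o['t'],o['eef_pos'],o['gripper_width'],o['contact_force'],R.from_matrix(down(-70).T@rot(o['tool_rot'])).as_rotvec()*57.3)
s=cam('scene');crop(s,130,250,220,330,6,'s4.png')
E
```

```text
9.125 [ 0.48502156 -0.00599973  0.14733785] 0.5588593019465172 [ 0.69435764 -0.20881368 -1.989163  ] [-0.06761588 -0.02385038 -0.10102588]
```

View pics/s4.png

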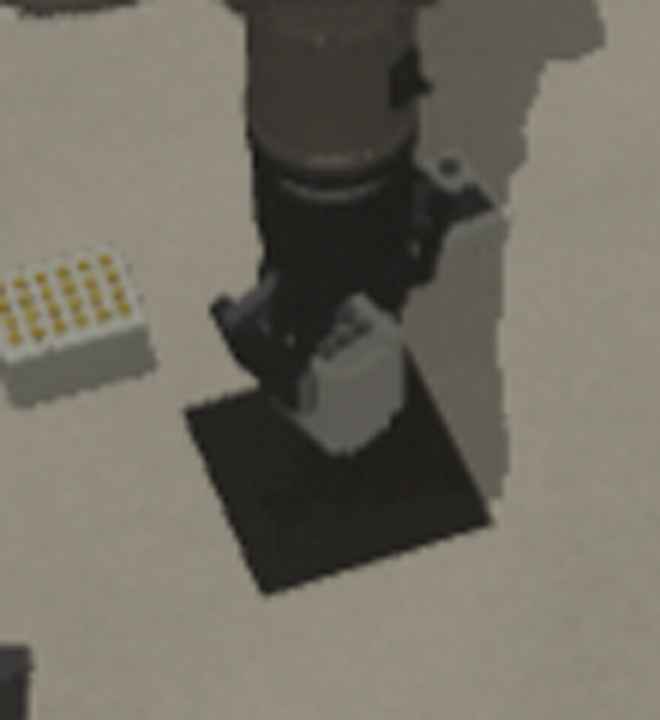

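apply_moves(moves=[[[0, 0, 0.3], [0, 0, 0], -1], [[0, 0, 0.7], [0, 0, 0], -1], [[0, 0, 1.1], [0, 0, 0], -1], [[0, 0, 1.4], [0, 0, 0], -1], [[0, 0, 1.6], [0, 0, 0], -1], [[0, 0, 1.7], [0, 0, 0], -1], [[0, 0, 1.72], [0, 0, 0], -1], [[0, 0, 1.72], [0, 0, 0], -1]])

```text
t: 10.18
eef_pos: [0.4854, -0.0067, 0.1051]
tool_rot: [-0.0, 0.819, -0.573, 0.0]
contact_force: [-0.1, -0.2, -2.6]
gripper_width: 0.557
```

apply_moves(moves=[[[0, 0, 0.03], [0, 0, 0], -1], [[0, 0, 0.06], [0, 0, 0], -1]])

```text
t: 10.42
eef_pos: [0.4853, -0.0067, 0.1036]
tool_rot: [-0.0, 0.819, -0.573, 0.0]
contact_force: [-0.1, -0.2, -2.1]
gripper_width: 0.561
```

apply_moves(moves=[[[0, 0, 0.03], [0, 0, 0], -1], [[0, 0, 0.05], [0, 0, 0], -1]])

```text
t: 10.68
eef_pos: [0.4853, -0.0067, 0.1025]
tool_rot: [-0.0, 0.819, -0.573, -0.0]
contact_force: [-2.6, 1.5, 9.1]
gripper_width: 0.556
```

apply_moves(moves=[[[0, 0, 0.03], [0, 0, 0], -1], [[0, 0, 0.03], [0, 0, 0], -1]])

```text
t: 10.92
eef_pos: [0.4853, -0.0068, 0.1024]
tool_rot: [-0.001, 0.819, -0.574, -0.0]
contact_force: [-4.1, 0.6, 14.8]
gripper_width: 0.557
```

It has touched down. Release.

apply_moves(moves=[[[0, 0, -0.02], [0, 0, 0], 0.25], [[0, 0, -0.02], [0, 0, 0], 0.4], [[0, 0, -0.02], [0, 0, 0], 0.7], [[0, 0, -0.02], [0, 0, 0], 0.7]])

```text
t: 11.42
eef_pos: [0.4852, -0.0067, 0.1019]
tool_rot: [0.0, 0.819, -0.573, -0.0]
contact_force: [-0.7, 0.0, 0.3]
gripper_width: 0.852
```

apply_moves(moves=[[[0, 0, -0.4], [0, 0, 0], 0.7], [[0, 0, -1.2], [0, 0, 0], 0.8], [[0, 0, -2.2], [0, 0, 0], 1], [[0, 0, -3.2], [0, 0, 0], 1], [[0, 0, -4.2], [0, 0, -0.5], 1], [[0, 0, -4.8], [0, 0, -1.5], 1], [[0, 0, -5], [0, 0, -2.5], 1], [[0, 0, -5], [0, 0, -3.5], 1], [[0, 0, -5], [0, 0, -4.5], 1], [[0, 0, -5], [0, 0, -5.5], 1], [[0, 0, -5], [0, 0, -6.5], 1], [[0, 0, -5], [0, 0, -7.5], 1], [[0, 0, -5], [0, 0, -8.5], 1], [[0, 0, -5], [0, 0, -9], 1], [[0, 0, -5], [0, 0, -9], 1]])

```text
t: 13.3
eef_pos: [0.4851, -0.007, 0.2274]
tool_rot: [0.0, 0.985, 0.173, 0.0]
contact_force: [-0.1, 0.5, 0.2]
gripper_width: 0.997
```

```bash
python3 - <<'E'
from h import *
c=cam('wrist'); cv2.imwrite('pics/w5.png',c['color'][:,:,::-1]); o=get_obs();print(o['t'],o['eef_pos'],o['gripper_width'],o['contact_force'])
E
```

```text
13.35 [ 0.48515541 -0.006982    0.22735852] 0.9975291702884539 [-0.20526798  0.09368022 -0.31654859]
```

View pics/w5.png

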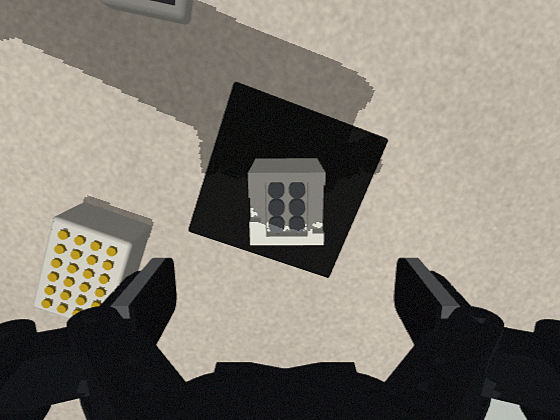

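```bash
python3 - <<'E'
import cv2
i=cv2.imread('pics/w5.png')[145:260,225:350]; i=cv2.convertScaleAbs(i,alpha=1.4,beta=10)
cv2.imwrite('pics/w5c.png',cv2.resize(i,None,fx=5,fy=5,interpolation=cv2.INTER_CUBIC))
E
```

```text
(no output)
```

View pics/w5c.png

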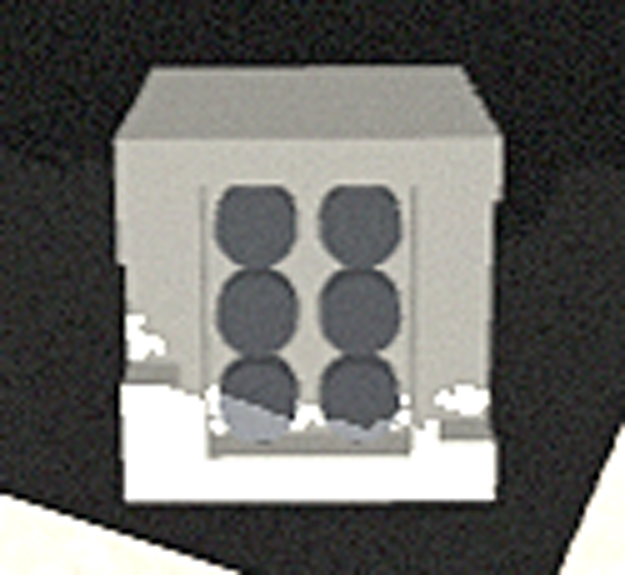

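```bash
python3 - <<'E'
from h import *
c=cam('wrist')
P=np.array([ray(c,[145+v/5,225+u/5],.074) for u,v in [(117,138),(502,138),(495,500),(125,500)]])
print(P.mean(0))
for i in range(4):
    d=P[(i+1)%4]-P[i]; print(np.linalg.norm(d)*1000,np.degrees(np.arctan2(d[1],d[0])))
mv([.4853,-.0067,.1015],20)
t=cam('top');crop(t,180,255,330,410,8,'towT2.png')
E
```

```text
[ 0.48585297 -0.00666431  0.074     ]
47.64448064650348 19.89065659170841
47.89408195424914 -69.54917218012515
48.30920782982464 -160.1104360097226
47.891274780609166 109.65559010073707
t 13.4 pos [ 0.4852 -0.0069  0.2273] yaw 19.89
shift [ 0.006 -0.006  5.031] turn [ 0.001 -0.001 -0.011]
```

```bash
python3 - <<'E'
from h import *
mv([.56,-.243,.29],-24)
E
```

```text
t 13.45 pos [ 0.4852 -0.0068  0.2272] yaw 19.92
shift [-0.405  9.903 -2.511] turn [ 0.000e+00 -1.000e-03  4.392e+00]
```

apply_moves(moves=[[[0, 0.3, -0.5], [0, 0, 0.2], 1], [[0, 1.3, -1.2], [0, 0, 0.7], 1], [[-0.1, 2.8, -2.0], [0, 0, 1.3], 1], [[-0.2, 4.3, -2.5], [0, 0, 2.0], 1], [[-0.3, 5.8, -2.5], [0, 0, 2.7], 1], [[-0.3, 7.3, -2.5], [0, 0, 3.4], 1], [[-0.4, 8.7, -2.5], [0, 0, 4.0], 1], [[-0.4, 9.6, -2.5], [0, 0, 4.39], 1], [[-0.4, 9.9, -2.5], [0, 0, 4.39], 1], [[-0.4, 9.9, -2.5], [0, 0, 4.39], 1], [[-0.4, 9.9, -2.5], [0, 0, 4.39], 1]])

```text
t: 14.82
eef_pos: [0.5606, -0.2413, 0.2894]
tool_rot: [-0.001, 0.979, -0.206, -0.0]
contact_force: [0.4, 0.0, 0.6]
gripper_width: 1.001
```

```bash
python3 - <<'E'
from h import *
c=cam('wrist'); cv2.imwrite('pics/w6.png',c['color'][:,:,::-1]); o=get_obs();print(o['t'],o['eef_pos'])
for q in ['seat','wide_notch']:
    for d in look_for('wrist',q)[:3]: print(q,round(d['conf'],2),np.round(d['pixel'],1),np.round(ray(c,d['pixel'],.072),4))
E
```

```text
14.875 [ 0.56057262 -0.24139264  0.28943717]
seat 0.72 [191.9 295.3] [ 0.5667 -0.2479  0.072 ]
wide_notch 0.95 [194.3 296.3] [ 0.5667 -0.2501  0.072 ]
```

View pics/w6.png

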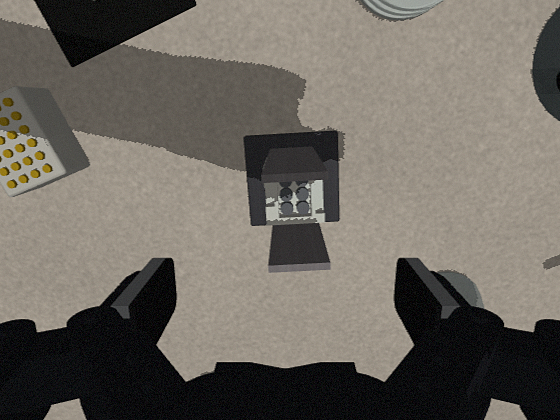

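```bash
python3 - <<'E'
import cv2
i=cv2.imread('pics/w6.png')[125:280,235:350]; i=cv2.convertScaleAbs(i,alpha=1.6,beta=15)
cv2.imwrite('pics/w6c.png',cv2.resize(i[0:105],None,fx=7,fy=7,interpolation=cv2.INTER_CUBIC))
E
```

```text
(no output)
```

View pics/w6c.png

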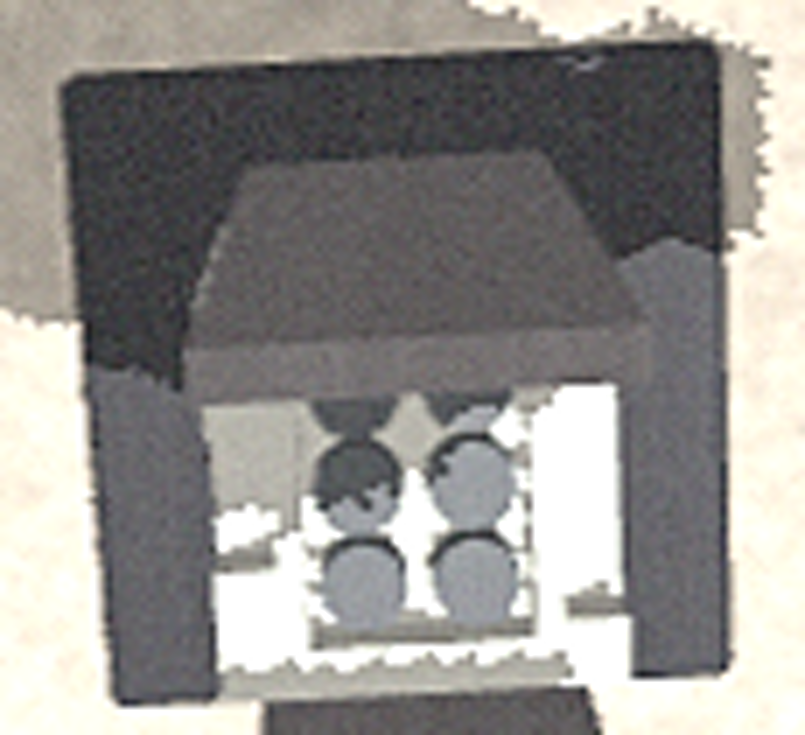

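```bash
cat > a.py <<'E'
from h import *
def ana(P,n):
    P=np.array(P); print(n,np.round(P.mean(0),4))
    for i in range(len(P)):
        d=P[(i+1)%len(P)]-P[i]; print('  edge',np.round(np.linalg.norm(d)*1000,1),np.round(np.degrees(np.arctan2(d[1],d[0])),2))
E
python3 - <<'E'
from a import *
c=cam('wrist')
f=lambda p,z: ray(c,[125+p[1]/7,235+p[0]/7],z)
ana([f(p,.01) for p in [(65,82),(717,43),(732,672),(115,703)]],'base')
ana([f(p,.144) for p in [(187,350),(650,328),(650,377),(187,403)]],'cheek +y')
L=[f(p,.072) for p in [(203,405),(218,690)]];Rr=[f(p,.072) for p in [(617,390),(633,675)]]
print(L,Rr)
for l in (L,Rr): d=l[1]-l[0];print(np.degrees(np.arctan2(d[1],d[0])))
print((np.array(L)+Rr)/2)
mv([.57,-.25,.29],-27)
E
```

```text
base [ 0.5653 -0.2509  0.01  ]
  edge 87.9 -20.41
  edge 88.9 -110.27
  edge 88.7 159.26
  edge 88.4 69.22
cheek +y [ 0.5752 -0.2235  0.144 ]
  edge 39.5 -21.02
  edge 4.3 -112.04
  edge 39.8 159.5
  edge 4.6 65.26
[array([ 0.54676723, -0.23148778,  0.072     ]), array([ 0.53405432, -0.263449  ,  0.072     ])] [array([ 0.59086753, -0.24900396,  0.072     ]), array([ 0.57962515, -0.28148645,  0.072     ])]
-111.69071461720432
-109.09102550823678
[[ 0.56881738 -0.24024587  0.072     ]
 [ 0.55683974 -0.27246772  0.072     ]]
t 15.03 pos [ 0.5606 -0.2419  0.2895] yaw -23.81
shift [ 0.475  0.143 -0.018] turn [-0.003  0.001  0.319]
```

```bash
python3 - <<'E'
from h import *
mv([.4855,-.0067,.1015],20)
mv([.4855,-.0067,.22],20)
E
```

```text
t 15.03 pos [ 0.5606 -0.2419  0.2895] yaw -23.81
shift [-6.545 -7.393  7.526] turn [-3.000e-03 -1.000e-03 -4.381e+00]
t 15.03 pos [ 0.5606 -0.2419  0.2895] yaw -23.81
shift [-6.546 -7.395  2.786] turn [-3.000e-03 -1.000e-03 -4.381e+00]
```

apply_moves(moves=[[[-0.4, -0.4, 0.1], [0, 0, -0.3], 1], [[-1.2, -1.4, 0.4], [0, 0, -0.9], 1], [[-2.1, -2.4, 0.8], [0, 0, -1.5], 1], [[-3.0, -3.4, 1.2], [0, 0, -2.1], 1], [[-3.9, -4.4, 1.6], [0, 0, -2.7], 1], [[-4.8, -5.4, 2.0], [0, 0, -3.3], 1], [[-5.6, -6.4, 2.4], [0, 0, -3.9], 1], [[-6.2, -7.0, 2.6], [0, 0, -4.3], 1], [[-6.54, -7.39, 2.8], [0, 0, -4.38], 1], [[-6.54, -7.39, 2.8], [0, 0, -4.38], 1], [[-6.54, -7.39, 3.2], [0, 0, -4.38], 0.8], [[-6.54, -7.39, 4.0], [0, 0, -4.38], 0.8], [[-6.54, -7.39, 4.8], [0, 0, -4.38], 0.8], [[-6.54, -7.39, 5.6], [0, 0, -4.38], 0.8], [[-6.54, -7.39, 6.3], [0, 0, -4.38], 0.8], [[-6.54, -7.39, 6.9], [0, 0, -4.38], 0.8], [[-6.54, -7.39, 7.3], [0, 0, -4.38], 0.8], [[-6.54, -7.39, 7.46], [0, 0, -4.38], 0.8], [[-6.54, -7.39, 7.46], [0, 0, -4.38], 0.8]])

```text
t: 17.4
eef_pos: [0.4859, -0.0077, 0.103]
tool_rot: [0.0, 0.985, 0.173, 0.0]
contact_force: [0.7, -0.0, -0.6]
gripper_width: 0.9
```

```bash
python3 - <<'E'
from h import *
c=cam('wrist'); cv2.imwrite('pics/w7.png',c['color'][:,:,::-1]); o=get_obs();print(o['t'],o['eef_pos'],o['gripper_width'],o['contact_force'])
mv([.4855,-.0067,.103],20)
E
```

```text
17.45 [ 0.4860509  -0.00761554  0.10322355] 0.9002386309651726 [-0.49562051 -1.09896251 -0.31637409]
t 17.45 pos [ 0.4861 -0.0076  0.1032] yaw 19.91
shift [-0.008 -0.042  0.009] turn [ 0.    -0.003 -0.009]
```

View pics/w7.png

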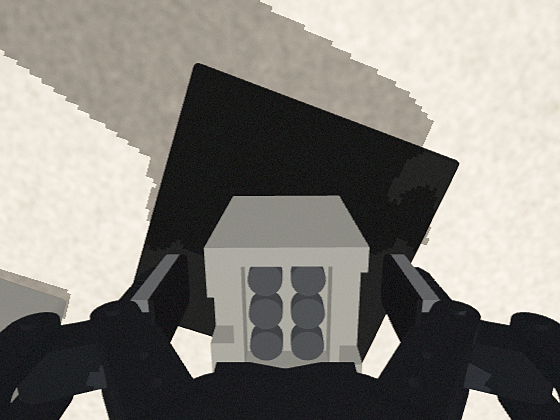

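The tier is upright on the mat, between the jaws on its x faces (cols 205–368). I'll trim the position and grip.

apply_moves(moves=[[[0, -0.04, 0], [0, 0, 0], 0.5], [[0, -0.04, 0], [0, 0, 0], 0.2], [[0, -0.04, 0], [0, 0, 0], -1], [[0, -0.04, 0], [0, 0, 0], -1], [[0, -0.04, 0], [0, 0, 0], -1], [[0, -0.04, 0], [0, 0, 0], -1], [[0, -0.04, 0], [0, 0, 0], -1]], force=50)

```text
t: 18.32
eef_pos: [0.4856, -0.0065, 0.1035]
tool_rot: [-0.0, 0.985, 0.173, 0.0]
contact_force: [-1.1, 0.5, 6.0]
gripper_width: 0.552
```

apply_moves(moves=[[[0, 0, -0.2], [0, 0, 0], -1], [[0, 0, -0.7], [0, 0, 0], -1], [[0, 0, -1.3], [0, 0, 0], -1], [[0, 0, -2.0], [0, 0, 0], -1], [[0, 0, -2.8], [0, 0, 0], -1], [[0, 0, -3.6], [0, 0, 0], -1], [[0, 0, -4.4], [0, 0, 0], -1], [[0, 0, -5.2], [0, 0, 0], -1], [[0, 0, -5.8], [0, 0, 0], -1], [[0, 0, -6.2], [0, 0, 0], -1], [[0, 0, -6.4], [0, 0, 0], -1], [[0, 0, -6.4], [0, 0, 0], -1]])

```text
t: 19.82
eef_pos: [0.4854, -0.0066, 0.2629]
tool_rot: [-0.0, 0.985, 0.173, -0.0]
contact_force: [0.2, -0.3, -2.1]
gripper_width: 0.558
```

```bash
python3 - <<'E'
from h import *
o=get_obs();print(o['t'],o['eef_pos'],o['gripper_width'],o['contact_force'])
mv([.5652,-.251,.262],-20.6)
E
```

```text
19.825 [ 0.48538979 -0.00661376  0.26292734] 0.5578006020508891 [ 0.19685361 -0.30292885 -2.09912404]
t 19.82 pos [ 0.4854 -0.0066  0.2629] yaw 19.92
shift [-0.33  10.278  0.036] turn [-0.000e+00  1.000e-03  4.052e+00]
```

apply_moves(moves=[[[0, 0.3, 0], [0, 0, 0.1], -1], [[0, 1.0, 0], [0, 0, 0.4], -1], [[-0.1, 2.0, 0], [0, 0, 0.8], -1], [[-0.1, 3.1, 0], [0, 0, 1.2], -1], [[-0.1, 4.2, 0], [0, 0, 1.7], -1], [[-0.2, 5.3, 0], [0, 0, 2.1], -1], [[-0.2, 6.4, 0], [0, 0, 2.5], -1], [[-0.25, 7.4, 0], [0, 0, 2.9], -1], [[-0.3, 8.4, 0], [0, 0, 3.3], -1], [[-0.3, 9.2, 0], [0, 0, 3.7], -1], [[-0.33, 9.8, 0], [0, 0, 3.95], -1], [[-0.33, 10.15, 0], [0, 0, 4.05], -1], [[-0.33, 10.28, 0], [0, 0, 4.05], -1], [[-0.33, 10.28, 0], [0, 0, 4.05], -1], [[-0.33, 10.28, 0], [0, 0, 4.05], -1]])

```text
t: 21.7
eef_pos: [0.5653, -0.2504, 0.2629]
tool_rot: [-0.0, 0.984, -0.178, -0.0]
contact_force: [0.3, -0.4, -3.2]
gripper_width: 0.553
```

```bash
python3 - <<'E'
from h import *
o=get_obs();print(o['t'],o['eef_pos'],o['gripper_width'],o['contact_force'])
print(R.from_matrix(down(-20.6).T@rot(o['tool_rot'])).as_rotvec()*57.3)
mv([.5652,-.251,.18],-20.6)
c=cam('wrist'); cv2.imwrite('pics/w8.png',c['color'][:,:,::-1])
s=cam('scene');crop(s,170,290,150,260,6,'s8.png')
t=cam('top');crop(t,160,260,320,420,6,'t8.png')
E
```

```text
21.7 [ 0.56528699 -0.2503513   0.26291392] 0.5526077898305649 [ 0.28732516 -0.41781132 -3.15926528]
[ 0.03096032 -0.01927847 -0.07668358]
t 21.7 pos [ 0.5653 -0.2504  0.2629] yaw -20.52
shift [0.007 0.027 3.317] turn [-0.003  0.002  0.008]
```

View pics/w8.png

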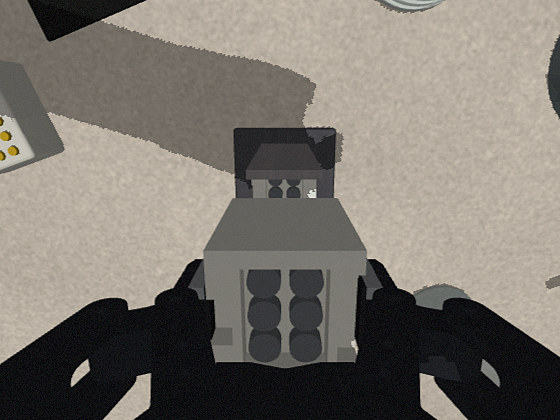

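View pics/s8.png

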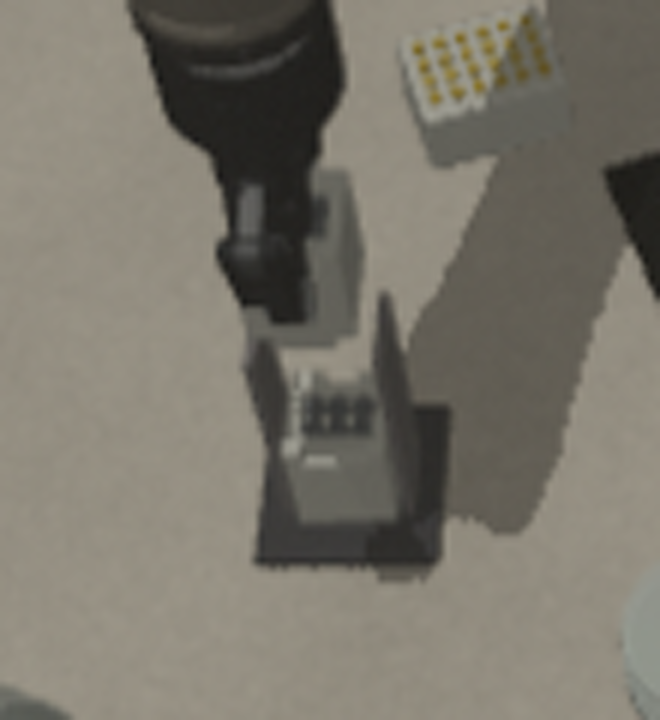

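apply_moves(moves=[[[0, 0.02, 0.2], [0, 0, 0], -1], [[0, 0.02, 0.5], [0, 0, 0], -1], [[0, 0.02, 0.9], [0, 0, 0], -1], [[0, 0.02, 1.3], [0, 0, 0], -1], [[0, 0.02, 1.7], [0, 0, 0], -1], [[0, 0.02, 2.1], [0, 0, 0], -1], [[0, 0.02, 2.5], [0, 0, 0], -1], [[0, 0.02, 2.9], [0, 0, 0], -1], [[0, 0.02, 3.2], [0, 0, 0], -1], [[0, 0.02, 3.3], [0, 0, 0], -1], [[0, 0.02, 3.3], [0, 0, 0], -1]])

```text
t: 23.22
eef_pos: [0.5651, -0.2516, 0.1804]
tool_rot: [0.0, 0.984, -0.179, -0.0]
contact_force: [0.2, -0.4, -2.8]
gripper_width: 0.554
```

```bash
python3 - <<'E'
from h import *
o=get_obs();print(o['t'],o['gripper_width'],o['contact_force'])
mv([.5652,-.251,.1635],-20.6)
c=cam('wrist'); cv2.imwrite('pics/w9.png',c['color'][:,:,::-1])
s=cam('scene');crop(s,170,290,150,260,6,'s9.png')
E
```

```text
23.225 0.5538213299442291 [ 0.22599504 -0.43755147 -2.79482171]
t 23.23 pos [ 0.5651 -0.2516  0.1804] yaw -20.58
shift [-0.006 -0.022  0.677] turn [0.    0.    0.002]
```

View pics/w9.png

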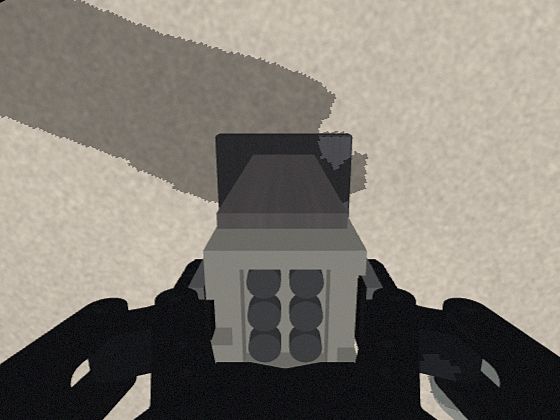

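View pics/s9.png

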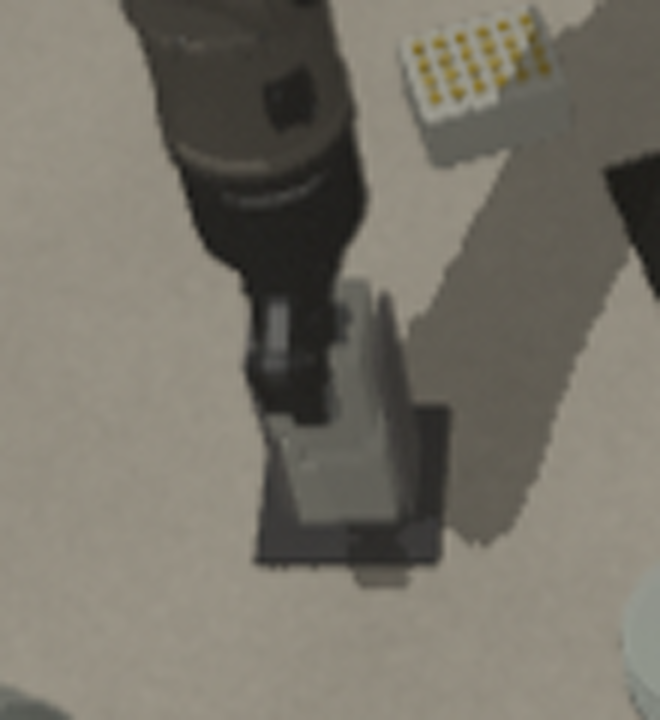

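```bash
python3 - <<'E'
from h import *
i=cv2.imread('pics/w9.png',0).astype(float)
for r in (142,150,160,170,180,190):
    row=cv2.GaussianBlur(i,(1,5),0)[r]; g=np.diff(row)
    a=200+np.argmin(g[200:235]);b=335+np.argmax(g[335:370]);print('base',r,a+.5,b+.5,row[a-2:a+4].astype(int),row[b-2:b+4].astype(int))
for r in (252,256,262):
    g=np.diff(i[r]);a=195+np.argmax(g[195:215]);b=355+np.argmin(g[355:375]);print('tier',r,a+.5,b+.5)
E
python3 - <<'E'
import cv2
i=cv2.imread('pics/w9.png')[125:265,195:380]; i=cv2.convertScaleAbs(i,alpha=1.8,beta=15)
cv2.imwrite('pics/w9c.png',cv2.resize(i,None,fx=4,fy=4,interpolation=cv2.INTER_CUBIC))
E
```

```text
base 142 214.5 351.5 [118 119 129  79  32  40] [ 79  68  38 165 192 189]
base 150 215.5 351.5 [114 121  94  49  31  39] [ 73  57  77 169 190 171]
base 160 216.5 350.5 [121 127  77  26  36  42] [ 40  39  25  96 120 116]
base 170 216.5 350.5 [120 126  97  47  33  40] [ 41  34  45 103 115 114]
base 180 217.5 365.5 [118 124  78  27  39  42] [109 109 107 165 186 183]
base 190 217.5 349.5 [120 127  98  48  33  38] [ 38  32  43 105 117 112]
tier 252 204.5 372.5
tier 256 204.5 364.5
tier 262 200.5 365.5
```

View pics/w9c.png

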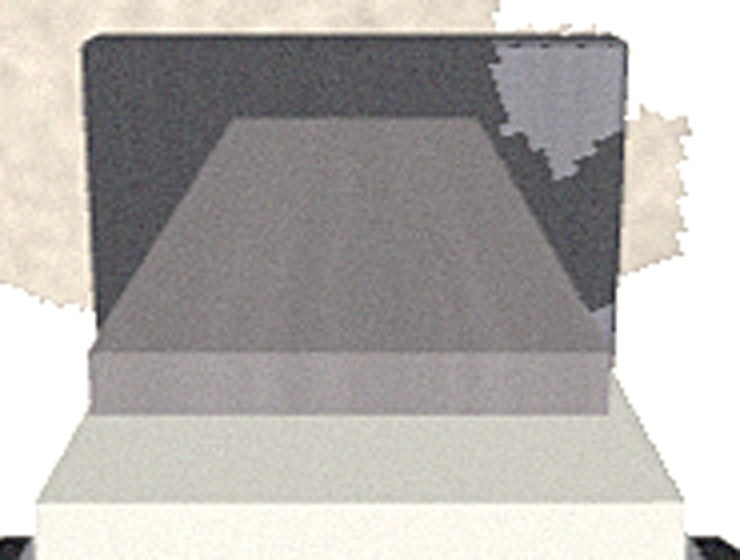

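```bash
python3 - <<'E'
from h import *
c=cam('wrist');o=get_obs();M=rot(o['tool_rot']);p=o['eef_pos']
zt=p[2]-.0995+.07
g=lambda u,v,z: np.round((M.T@(ray(c,[125+v/4-.0,195+u/4],z)-p))*1000,2)
print(zt)
print('tier',g(38,501,zt),g(684,501,zt));print('cheek in',g(90,414,.144),g(608,414,.144));print('cheek out',g(90,352,.144),g(614,352,.144))
print('base',g(83,37,.01),g(628,37,.01))
E
```

```text
0.15137963341255928
tier [-23.3  -23.61  29.48] [ 23.8  -23.62  29.52]
cheek in [-20.63 -27.75  36.87] [ 19.28 -27.75  36.9 ]
cheek out [-20.39 -32.73  36.87] [ 19.51 -32.74  36.9 ]
base [-44.89 -45.83 170.85] [ 43.57 -45.84 170.92]
```

apply_moves(moves=[[[-0.035, -0.04, 0], [0, 0, 0], -1], [[-0.035, -0.04, 0.1], [0, 0, 0], -1], [[-0.035, -0.04, 0.2], [0, 0, 0], -1], [[-0.035, -0.04, 0.28], [0, 0, 0], -1], [[-0.035, -0.04, 0.34], [0, 0, 0], -1], [[-0.035, -0.04, 0.4], [0, 0, 0], -1]])

```text
t: 24.12
eef_pos: [0.5646, -0.2503, 0.1703]
tool_rot: [0.0, 0.984, -0.179, -0.0]
contact_force: [0.3, -0.1, -2.4]
gripper_width: 0.554
```

```bash
python3 - <<'E'
from h import *
o=get_obs();print(o['contact_force'],o['torque'])
mv([.5652,-.251,.1635],-20.6)
E
```

```text
[ 0.25302321 -0.05788611 -2.38402587] [-0.02406584  0.04244258  0.00762454]
t 24.12 pos [ 0.5646 -0.2503  0.1703] yaw -20.58
shift [0.031 0.017 0.273] turn [0.    0.    0.002]
```

apply_moves(moves=[[[0, 0, 0.05], [0, 0, 0], -1], [[0, 0, 0.1], [0, 0, 0], -1], [[0, 0, 0.14], [0, 0, 0], -1]])

```text
t: 24.5
eef_pos: [0.5647, -0.2503, 0.1669]
tool_rot: [0.0, 0.984, -0.179, 0.0]
contact_force: [0.4, 0.1, -2.3]
gripper_width: 0.557
```

apply_moves(moves=[[[0, 0, 0.03], [0, 0, 0], -1], [[0, 0, 0.06], [0, 0, 0], -1], [[0, 0, 0.09], [0, 0, 0], -1]])

```text
t: 24.88
eef_pos: [0.5646, -0.2503, 0.1647]
tool_rot: [-0.0, 0.984, -0.179, 0.0]
contact_force: [-0.0, -0.3, -1.9]
gripper_width: 0.558
```

apply_moves(moves=[[[0, 0, 0.02], [0, 0, 0], -1], [[0, 0, 0.04], [0, 0, 0], -1]])

```text
t: 25.12
eef_pos: [0.5646, -0.2503, 0.1637]
tool_rot: [-0.0, 0.984, -0.179, 0.0]
contact_force: [-0.2, 0.0, -1.7]
gripper_width: 0.555
```

apply_moves(moves=[[[0, 0, 0.02], [0, 0, 0], -1], [[0, 0, 0.03], [0, 0, 0], -1]])

```text
t: 25.38
eef_pos: [0.5646, -0.2503, 0.1635]
tool_rot: [-0.0, 0.984, -0.179, 0.0]
contact_force: [-2.7, 1.3, 7.1]
gripper_width: 0.554
```

apply_moves(moves=[[[0, 0, 0.02], [0, 0, 0], -1], [[0, 0, 0.02], [0, 0, 0], -1]])

```text
t: 25.62
eef_pos: [0.5646, -0.2503, 0.1635]
tool_rot: [-0.0, 0.984, -0.179, 0.0]
contact_force: [-4.0, 2.4, 10.0]
gripper_width: 0.554
```

Contact came at TCP z = 0.1635, exactly the computed fully home height. Release and back off.

apply_moves(moves=[[[0, 0, -0.02], [0, 0, 0], 0.25], [[0, 0, -0.02], [0, 0, 0], 0.4], [[0, 0, -0.02], [0, 0, 0], 0.8], [[0, 0, -0.02], [0, 0, 0], 0.8], [[0, 0, -0.02], [0, 0, 0], 0.8], [[0, 0, -0.4], [0, 0, 0], 0.8], [[0, 0, -1.2], [0, 0, 0], 0.9], [[0, 0, -2.2], [0, 0, 0], 1], [[0, 0, -3.2], [0, 0, 0], 1], [[0, 0, -4.2], [0, 0, 0], 1], [[0, 0, -5], [0, 0, 0], 1], [[0, 0, -5.2], [0, 0, 0], 1], [[0, 0, -5.2], [0, 0, 0], 1]])

```text
t: 27.25
eef_pos: [0.5646, -0.2502, 0.2925]
tool_rot: [-0.0, 0.984, -0.179, 0.0]
contact_force: [0.7, 0.6, -1.1]
gripper_width: 0.999
```

```bash
python3 - <<'E'
from h import *
o=get_obs();print(o['t'],o['eef_pos'],o['contact_force'])
c=cam('wrist'); cv2.imwrite('pics/w10.png',c['color'][:,:,::-1])
s=cam('scene');crop(s,170,290,150,260,6,'s10.png'); cv2.imwrite('pics/s10f.png',s['color'][:,:,::-1])
E
```

```text
27.25 [ 0.56459512 -0.2501728   0.2925366 ] [ 0.70419087  0.59257414 -1.10979941]
```

View pics/w10.png

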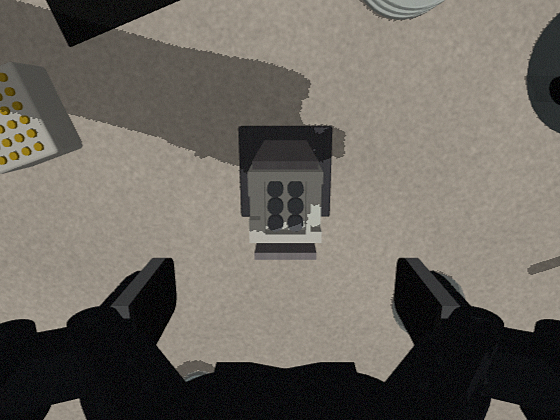

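View pics/s10.png

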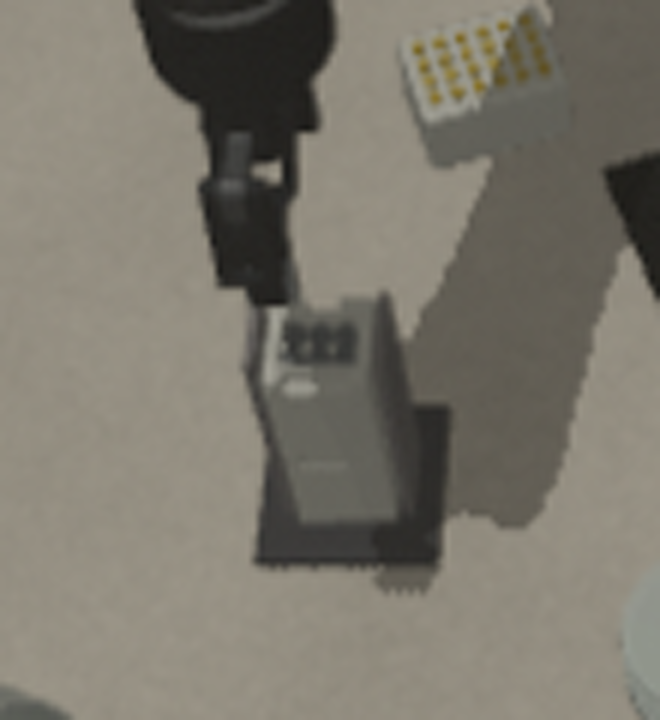

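View pics/s10f.png

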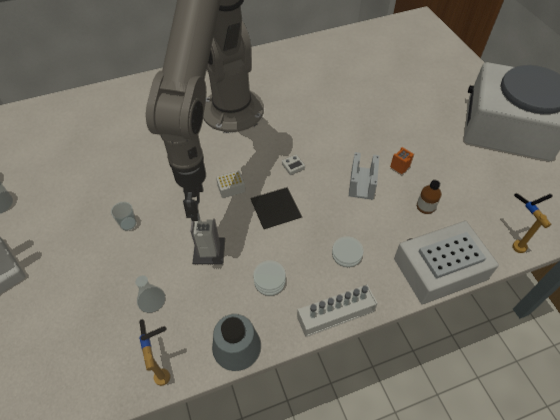

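The tier stands square in the tower (wrist rows 170–243, cols 248–322), flush on the lower tier. Its wide notch is on the tower's +x side, and the bystanders look undisturbed.

```bash
python3 - <<'E'
from station import *
print(hand_in())
E
```

```text
the job is handed in; nothing more can be done
None
```

The white tier is stacked on the tier in the storage tower, and I handed the job in at about 27 s of the 61 s allowed; no verdict was reported.

- **Moves:** I lifted the tier out of the cooling well by its ±y faces and set it upright on the mat with a gentle touchdown. I let go fully there, took it again by its ±x faces and lowered it into the tower, creeping the last few millimetres.
- **Seating:** The lugs went past rim height with no contact force. Contact came at TCP height 0.1635 m, which matches the height I computed for fully home. After I let go, the tier stood upright and square, with its wide notch on the tower's +x side and no visible gap.
- **Corrections:** Just before insertion, a wrist-camera check against the tower's cheeks disagreed with my first position by about 1 mm. I shifted 0.9 mm in tool x and 1 mm in tool y before lowering.
- **Failed check:** An attempt to find the mat's centre automatically returned a bad result, so I used the networks' detections instead. The tier landed clearly on the mat.
- **Bystanders and forces:** The other things on the bench looked unmoved in the last scene picture, though I checked that only by eye. The largest reported force was about 15 N, at mat touchdown.

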